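Show a screwdriver's tip to the inspection camera

ROBOT

A 6-joint arm with a two-finger parallel gripper is mounted at the origin on a cart in front of the work surface, level with it; the furniture and walls round the work are solid. World frame = base frame: x ahead of the robot, y to its left, z up, the work surface at z = 0. Lengths are in m, angles in rad, forces in N, time in s.
With the tool pointing down it reaches from about 0.275 to 0.825 m from the base axis. Payload 5.2 kg.
Tool frame: the origin (TCP) lies between the finger pads; the fingertips stand 17 mm ahead of it and the grasp point (between the pads) lies 2 mm behind it (arm.tcp_to_tips is the distance from the TCP to the fingertips, in m); z points along the fingers, y is the line along which they close (so a half turn about z gives the same grasp; the last joint's range is limited). The gripper opens to 93 mm and grips with 3 to 60 N. Pads are 15 mm wide; open, the fingers measure 128 mm over their backs; the gripper's body (75 mm by 188 mm) begins 65 mm behind the grasp point.
Start: joints at [1.081, 0.259, 1.535, -0, 1.348, -0.203], TCP at [0.156, 0.528, 0.236] pointing down, gripper open.
Joint ranges: [-3.14, 3.14], [-0.91, 2.08], [0.19, 2.58], [-1.22, 4.36], [0.22, 2.71], [-3.12, 3.12]. Speed limits (rad/s): [2.57, 2.57, 3.14, 3.14, 3.14, 3.14].

INTERFACE

Orientations are given as a unit quaternion [w, x, y, z].
In Python, from cell import arm gives the robot as it stands.
- The arm moves only by the shell command python3 nudge.py 'ROWS' [FORCE]. ROWS is one flat JSON list of numbers that holds 1 to 20 rows one after another, with no inner brackets; each row has 5 numbers: dx, dy, dz in units of 20 mm, then a turn about the tool's z in rad, then the finger opening in m; each row is the pose to reach, as a shift and turn from the pose commanded when the command began, along the tool's axes at that moment; what a row does not reach only later rows make up. A row lasts 1/10 s, in which the tool goes at most 0.05 m and 0.15 rad, less where a joint would pass 70% of its speed; a pose out of reach is approached as far as the arm can. The fingers move at their own pace and stop on an object; FORCE is the grip in N (left out, the last holds). Time passes only in rows, so rows that do not move let the fingers close. It prints the time, the measured TCP pose, the force, the opening and the grip force at its end. Input that does not fit is refused with a message, and nothing moves.
- arm.get_obs(): the state, without advancing time (a new reading comes with each control period).
- arm.grab_frame(name): name is "scene" or "top" or "wrist"; returns the picture (400x640x3 uint8, blue, green, red); there is no depth.
- arm.camera_model(name): a dict with "camera_matrix" (3x3 intrinsics, pixels), "D" ([k1, k2, p1, p2, k3] as OpenCV has them; the pictures are not rectified), "extrinsics" (4x4, takes a point from camera to world coordinates). Camera axes: x right, y down, z forward; pixel columns grow to the right and rows downward; lengths in m; the calibration is good to about 2 mm. A picture is of the moment at which its call begins: read the wrist's pose just before it. camera_model takes no time and is no camera call; for the wrist camera it gives the pose at the moment of the call.
- arm.finish_job(): hands the job in; it is judged then, once.
The state is a dict: "time": time; "joint_pos": joint angles; "joint_vel": joint speeds; "effort": joint torques, N m; "ee_pos": TCP position; "orientation": TCP orientation; "force": force on the tool from outside, world axes, zero at the start; "torque": the same for the moment, N m; "opening": finger opening in m; "grip_force": force on a finger pad.
Only numpy, scipy, OpenCV 4.12 (cv2) and the standard library are available. Lean on these libraries where they do the work, as an engineer would, in place of code of your own. Each camera call takes 0.05 s, during which the arm holds its last target. There are 200 camera calls.

TASK

The inspection camera's view is blocked: first set the blue spray can aside, standing upright on the desk, a good 10 cm to one side of the line of sight, and let go of it. Then take the screwdriver with the teal handle out of the rack and hold it up in the air with its blade pointing straight into the lens, along the camera's line of sight, the tip centred about 6 cm in front of the glass. Finish while still holding it there; do not touch the camera, do not knock the can over, and leave the other screwdriver, the tin and the tape measure where they are.

Things in the scene. Friction and masses are not known exactly. Their poses are not given: they have to be found in the camera images.
- spray_can: blue-white spray can, orange cap, 52 mm in diameter, 178 mm tall, about 0.2 kg, upright on the desk 150 to 180 mm (level) in front of the lens. Origin: centre of its underside, z up. Grip the straight body (0 to 146 mm) about 130 mm up. The desk left of the line of sight is free; a chair back (from x -0.09, y 0.21 m leftward, up to z 0.12) may stop an arm's shoulder from swinging right
- lens (a point): centre of the inspection camera's front glass (black lens barrel 38 mm in diameter on a grey box), 210 mm above the desk. The camera looks along this point's -x: roughly back towards the robot's left front and always 0.40 rad (23 degrees) below level; +x points back into the camera and upwards, y is level, z up, leaning 0.40 rad
- camera: the fixed camera stand: base plate 100 x 120 x 12 mm, column 18 mm thick; the head on top reaches up to 270 mm. Origin: on the desk straight below the lens glass, z up; the column stands at x = +60 mm, the base spans x = 10 to 110 mm, and the head spreads 25 mm to either side in y and reaches back to x = 105 mm
- rack: low fixed wooden rack: board 110 x 170 x 8 mm, two cross rails (10 mm thick, tops 42 mm up) at x = -33 and +33 mm, each with two 32 mm notches at y = -40 and +40 mm, floors 30 mm above the desk. Two screwdrivers lie in them, blades to the rack's +x (ahead and to the robot's right); colours change places. 56 mm between the rails for fingers. Origin: centre of its underside
- screwdriver_teal: the screwdriver with the teal handle, 193 mm long, about 70 g. Own frame: the blade points to -y, the handle to +y, z up as it lies. Origin: middle of its length, at its underside, 12 mm below its axis. Handle 24 x 24 mm (x, z) from y = 0 to y = +96 mm; shaft 6 mm thick down to the tip at y = -96 mm
- teal_tip (a point): tip of the teal screwdriver's blade, on its axis, 96 mm from its origin towards -y; axes as the screwdriver's
- teal_grip (a point): good grip point on the axis of the teal handle, at y = +40 mm of the screwdriver, midway between the two rails as it lies in the rack; 42 mm above the desk at the start; axes as the screwdriver's
- screwdriver_yellow: screwdriver with a yellow handle 24 mm thick, 168 mm long, in the rack; leave it alone
- nut_tin: open white tin of nuts, 68 mm across, 30 mm high, loose on the desk; leave it alone
- tape_measure: yellow tape measure, 34 x 70 x 64 mm, loose on the desk; leave it alone

How it is judged:
By the outcome, as a careful person would: the job done as asked, in the order asked, and still so for the second after the job is handed in, while the arm keeps its last pose, push and grip.
It also fails if it takes over 43 s, if anything falls off the work surface, if the arm or the gripper's body presses on something with over 40 N, if the wrist force passes 120 N, or if a joint passes its speed limit or range.

## Working session

There is one attempt and no reset: what is moved stays moved. The work goes in short steps, Python scripts to look and compute and a shell command to move; the robot and the scene stay as the last step left them, time stands still between calls to the robot, and variables do not carry over. Pictures are saved under pics/ and viewed, at most 10 in all, crops included, and the job is handed in when it is done.

```bash
ls; mkdir -p pics
python3 - <<'E'
from cell import arm
import cv2,numpy as np
o=arm.get_obs();print(o)
for n in ("scene","top"):
    cv2.imwrite(f"pics/{n}0.png",arm.grab_frame(n)); m=arm.camera_model(n);print(n,np.round(m["camera_matrix"],1).tolist(),m["D"],np.round(m["extrinsics"],3).tolist())
E
```

```text
cell.py
nudge.py
pics
  3 cell.py
  5 nudge.py
  8 total
{'time': 0.0, 'joint_pos': array([ 1.08119858e+00,  2.59323337e-01,  1.53607607e+00, -1.81930277e-05,
        1.34798730e+00, -2.02797285e-01]), 'joint_vel': array([-0.00108509,  0.00013292,  0.00126956,  0.00195209, -0.00208264,
        0.00054541]), 'effort': array([-1.07620330e-03, -4.37288260e+01, -2.84006220e+01,  7.18696020e-02,
        4.13967704e-02, -8.61005492e-05]), 'ee_pos': array([0.15532254, 0.5270778 , 0.23483107]), 'orientation': array([-2.96038581e-04,  1.42907211e-01,  9.89735684e-01, -8.46815765e-04]), 'force': array([-0.38954475,  0.23487204,  0.02056918]), 'torque': array([-0.00514601, -0.02130731,  0.04925622]), 'grip_force': 0.0, 'opening': 0.09308801447465248}
scene [[499.2, 0.0, 324.0], [0.0, 499.2, 188.7], [0.0, 0.0, 1.0]] [-0.02057591  0.          0.          0.          0.        ] [[0.904, -0.31, 0.293, 0.226], [-0.426, -0.682, 0.595, -0.448], [0.015, -0.663, -0.749, 0.925], [0.0, 0.0, 0.0, 1.0]]
top [[467.1, 0.0, 322.0], [0.0, 467.1, 203.9], [0.0, 0.0, 1.0]] [0.02406192 0.         0.         0.         0.        ] [[0.017, -0.996, 0.084, 0.452], [-1.0, -0.019, -0.016, 0.181], [0.018, -0.084, -0.996, 1.136], [0.0, 0.0, 0.0, 1.0]]
```
View pics/scene0.png

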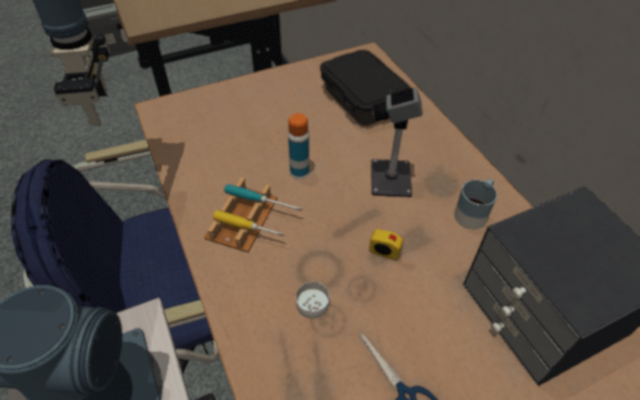

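View pics/top0.png

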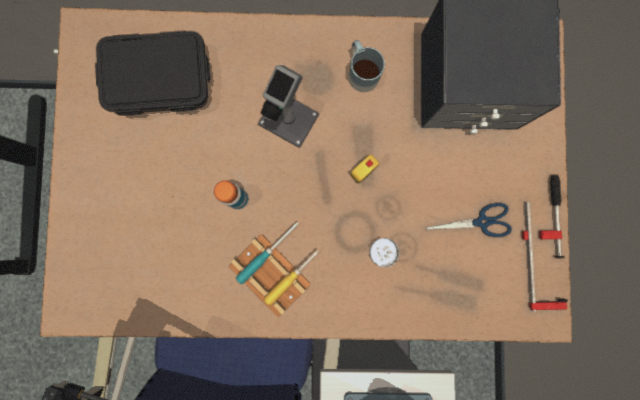

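Run:
```python
import cv2,numpy as np
s=cv2.imread("pics/scene0.png");t=cv2.imread("pics/top0.png")
def crop(im,x,y,w,h,k):
    c=cv2.resize(im[y:y+h,x:x+w],None,fx=k,fy=k,interpolation=cv2.INTER_CUBIC)
    for i in range(0,w,10):
        cv2.line(c,(i*k,0),(i*k,8 if (x+i)%50 else 20),(255,255,255),1)
        if (x+i)%20==0: cv2.putText(c,str(x+i),(i*k,18),0,.35,(0,255,255),1)
    for i in range(0,h,10):
        cv2.line(c,(0,i*k),(8,i*k),(255,255,255),1)
        if (y+i)%20==0: cv2.putText(c,str(y+i),(8,i*k+4),0,.35,(0,255,255),1)
    return c
a=crop(s,200,100,120,150,4);b=crop(s,370,80,50,120,4)
A=np.zeros((600,800,3),np.uint8);A[:600,:480]=a;A[:480,500:700]=b
cv2.imwrite("pics/A.png",A)
a=crop(t,200,170,130,150,4)[:600];b=crop(t,250,60,70,90,4)
A=np.zeros((600,800,3),np.uint8);A[:600,:520]=a;A[:360,520:800]=b
cv2.imwrite("pics/B.png",A)
```

View pics/A.png

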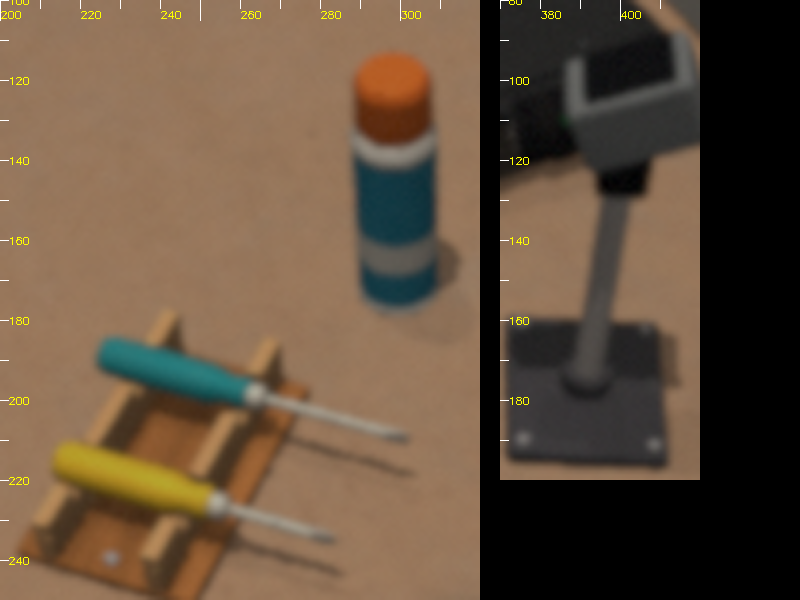

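View pics/B.png

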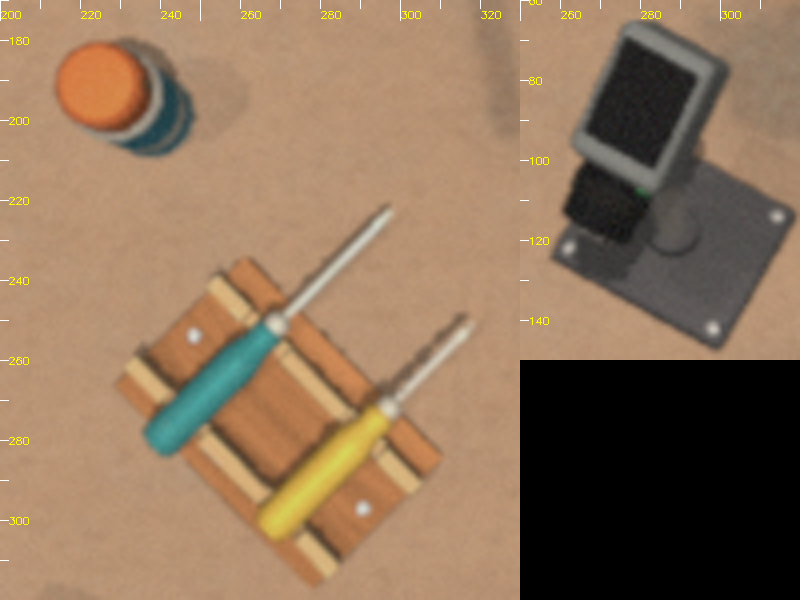

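The scene and top pictures show the can at scene (299,170), cap at top (225.5,191.5). The teal driver's tip is at scene (301.7,209.5) and top (297.5,222.2), its butt at (225,188.5) and (238,280.7). The camera base's corners are sharp in both.

```bash
cat > h.py <<'E'
from cell import arm
import cv2,numpy as np
from scipy.optimize import least_squares
M={n:arm.camera_model(n) for n in("scene","top")}
def proj(m,P):
    E=np.linalg.inv(m["extrinsics"]);r=cv2.Rodrigues(E[:3,:3])[0]
    return cv2.projectPoints(np.float64(P).reshape(-1,1,3),r,E[:3,3],m["camera_matrix"],m["D"])[0].reshape(-1,2)
def tri(obs): # [(model,(u,v))]
    f=lambda P:np.concatenate([proj(m,P)[0]-np.array(q) for m,q in obs])
    s=least_squares(f,[.4,.2,.1]);return s.x,np.round(s.fun,1)
def atz(m,q,z):
    n=cv2.undistortPoints(np.float64([[q]]),m["camera_matrix"],m["D"])[0,0]
    E=m["extrinsics"];d=E[:3,:3]@np.array([*n,1]);c=E[:3,3];return c+d*(z-c[2])/d[2]
S,T=M["scene"],M["top"]
E
python3 - <<'E'
from h import *
np.set_printoptions(precision=4,suppress=True)
for n,a,b in(("tip",(301.7,209.5),(297.5,222.2)),("butt",(225,188.5),(238,280.7)),("ferr",(265.5,199),(268.5,251.5)),("cap",(298.2,119.5),(225.5,191.5))):
    print(n,*tri([(S,a),(T,b)]))
print("canbase",atz(S,(299.5,170.5),0))
co=np.array([[10,60],[10,-60],[110,-60],[110,60]])/1000
def W(p,l):
    c,s=np.cos(p[2]),np.sin(p[2]);l=np.atleast_2d(l);return l@np.array([[c,s],[-s,c]])+p[:2]
sc=np.array([(372.5,195.5),(411.2,196.5),(409.5,160.5),(373.2,160)])
tp=np.array([(258,124.5),(300,147),(319.2,113)])
print([atz(S,q,.012) for q in sc],[atz(T,q,.012) for q in tp])
best=None
for k in range(4):
  for y0 in(-.5,):
    def f(p):
        w=np.c_[W(p,co),np.full(4,.012)]
        return np.r_[(proj(S,w)-np.roll(sc,k,0)).ravel(),(proj(T,w[:3])-tp).ravel()]
    s=least_squares(f,[.55,.2,y0]);
    if best is None or s.cost<best.cost: best=s;kb=k
print(kb,best.cost,best.x,best.fun)
L=np.r_[best.x[:2],.21];print("lens pix",proj(S,L),proj(T,L))
c,s=np.cos(best.x[2]),np.sin(best.x[2])
hd=L+.105*np.array([c*.92,s*.92,.39]);print(proj(S,hd),proj(T,hd))
E
```

```text
tip [0.4999 0.2193 0.0385] [ 0.2 -0.  -0.1  0.2]
butt [0.3613 0.3543 0.0369] [ 0.4 -0.  -0.1  0.4]
ferr [0.4332 0.2844 0.0381] [-1.1  0.   0.4 -1.1]
cap [0.5555 0.3637 0.1743] [-0.3  0.   0.1 -0.3]
canbase [0.5575 0.3683 0.    ]
[array([0.6807, 0.2082, 0.012 ]), array([0.7646, 0.1665, 0.012 ]), array([0.8257, 0.2732, 0.012 ]), array([0.741 , 0.3135, 0.012 ])] [array([0.7381, 0.3215, 0.012 ]), array([0.6847, 0.2179, 0.012 ]), array([0.7701, 0.1726, 0.012 ])]
1 11.409548917775172 [ 0.7018  0.2728 -0.4971] [-1.9557 -1.5986 -0.9491 -2.1547  1.6262 -0.9899  0.4735 -0.1238  0.313
 -0.4212  1.0754  1.1356  2.0706  0.1506]
lens pix [[374.5538 113.9692]] [[270.0746 117.8913]]
[[421.293  101.4196]] [[292.9911  69.7954]]
```

```bash
cat >> h.py <<'E'
from scipy.spatial.transform import Rotation as R
np.set_printoptions(precision=4,suppress=True)
def go(x,y,z,yaw=None):  # yaw = world direction of the closing axis (mod pi)
    o=arm.get_obs();r=R.from_quat(o["orientation"],scalar_first=True);m=r.as_matrix()
    cur=np.arctan2(m[1,1],m[0,1]);t=0 if yaw is None else -((yaw-cur+np.pi/2)%np.pi-np.pi/2)
    print("t",round(o["time"],2),"at",o["ee_pos"],"closing yaw",round(cur,3),"shift",m.T@(np.array([x,y,z])-o["ee_pos"]),"turn",round(t,3))
def wrist(f):
    m=arm.camera_model("wrist");cv2.imwrite(f,arm.grab_frame("wrist"));np.savez(f+".npz",**{k:m[k] for k in m});return m
def wm(f): return dict(np.load(f+".npz"))
E
python3 -c "
from h import *
m=arm.camera_model('wrist');print(m['camera_matrix'],m['D'],m['extrinsics'])
go(.45,.32,.34,.8)"
```

```text
[[332.7342   0.     317.0155]
 [  0.     332.7342 203.2155]
 [  0.       0.       1.    ]] [0.0072 0.     0.     0.     0.    ] [[ 0.2844  0.922   0.2626  0.0842]
 [ 0.9587 -0.2732 -0.0789  0.5496]
 [-0.001   0.2742 -0.9617  0.3831]
 [ 0.      0.      0.      1.    ]]
t 0.1 at [0.1554 0.5271 0.2349] closing yaw 1.284 shift [-0.3412 -0.1155 -0.105 ] turn 0.484
```

The rows are not in the units I measure in: shifts go in units of 20 mm. I convert before sending: -0.341 m is -17.05, -0.32 m is -16.

```bash
python3 nudge.py '[-2, -0.75, -1, 0.06, 0.093, -4, -1.5, -2.5, 0.12, 0.093, -6, -2, -4, 0.18, 0.093, -8, -2.75, -5.25, 0.24, 0.093, -10, -3.5, -5.25, 0.3, 0.093, -12, -4, -5.25, 0.36, 0.093, -14, -4.75, -5.25, 0.42, 0.093, -16, -5.5, -5.25, 0.484, 0.093, -17.05, -5.75, -5.25, 0.484, 0.093, -17.05, -5.75, -5.25, 0.484, 0.093, -17.05, -5.75, -5.25, 0.484, 0.093]'; python3 -c "
from h import *
m=wrist('pics/w1.png');print(m['extrinsics'])
go(.60,.30,.34,.8)"
```

```text
time: 1.2
ee_pos: [0.4499, 0.3206, 0.34]
orientation: [-0.001, 0.376, 0.926, -0.0]
force: [-0.3, 0.4, -0.5]
opening: 0.0933
grip_force: 0.0
[[ 0.6986  0.6883  0.1953  0.3973]
 [ 0.7155 -0.672  -0.1909  0.3743]
 [-0.0001  0.2731 -0.962   0.4883]
 [ 0.      0.      0.      1.    ]]
t 1.25 at [0.4494 0.3211 0.3403] closing yaw 0.8 shift [-0.1228  0.0898  0.0001] turn 0.0
```

View pics/w1.png

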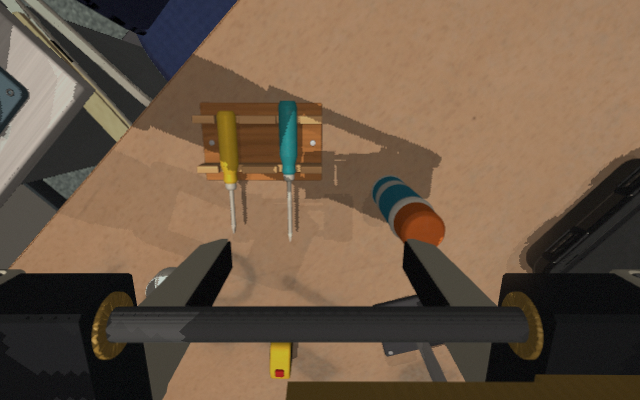

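The wrist picture shows the teal tip at (290.5,239), butt at (289,101.5), cap centre at (423,224). The inspection camera is hidden behind the gripper bar, so I go over it for two looks.

```bash
python3 -c "
from h import *
w=wm('pics/w1.png')
for n,a,b,c in(('tip',(301.7,209.5),(297.5,222.2),(290.5,239.5)),('butt',(225,188.5),(238,280.7),(289,101.5)),('cap',(298.2,119.5),(225.5,191.5),(423,224))):
    print(n,*tri([(T,b),(w,c)]),*tri([(S,a),(w,c)]))
go(.64,.22,.36,.8)"
```

```text
tip [0.5007 0.2194 0.0387] [-0.1 -0.2 -0.1 -0. ] [0.5005 0.2195 0.0385] [ 0.4 -0.2 -0.2 -0.2]
butt [0.3646 0.3544 0.0351] [-0.  -1.1 -0.4 -0.4] [0.3643 0.3547 0.0356] [ 1.7 -0.2 -0.5 -0.8]
cap [0.5592 0.3716 0.1549] [-1.9 -1.1 -1.1  0.2] [0.5563 0.3726 0.1639] [-1.4  1.1  0.5  0.6]
t 1.25 at [0.4494 0.3211 0.3403] closing yaw 0.8 shift [-0.2072  0.0602 -0.02  ] turn 0.0
```

In the tool's units: -0.207 m is -10.35, -0.16 m is -8.

```bash
python3 nudge.py '[-2, 0.6, -1, 0, 0.093, -4, 1.2, -1, 0, 0.093, -6, 1.8, -1, 0, 0.093, -8, 2.4, -1, 0, 0.093, -10.35, 3, -1, 0, 0.093, -10.35, 3, -1, 0, 0.093, -10.35, 3, -1, 0, 0.093, -10.35, 3, -1, 0, 0.093]' && python3 -c "
from h import *
wrist('pics/w2.png');go(.68,.29,.36,.8)"; python3 nudge.py '[0.5, 2, 0, 0, 0.093, 1, 3.85, 0, 0, 0.093, 1, 3.85, 0, 0, 0.093, 1, 3.85, 0, 0, 0.093, 1, 3.85, 0, 0, 0.093]';python3 -c "
from h import *
wrist('pics/w3.png');go(.56,.37,.24,1.08)
a=cv2.imread('pics/w2.png')[60:360,200:600];b=cv2.imread('pics/w3.png')[60:360,120:520]
cv2.imwrite('pics/C.png',cv2.resize(np.hstack([a,b]),None,fx=1,fy=1))
cv2.imwrite('pics/C.png',np.hstack([a,b]))"
```

```text
time: 2.05
ee_pos: [0.6391, 0.2212, 0.361]
orientation: [-0.0, 0.375, 0.927, 0.0]
force: [0.6, 0.9, 0.6]
opening: 0.0933
grip_force: 0.0
t 2.1 at [0.639  0.2213 0.3615] closing yaw 0.802 shift [0.0183 0.0779 0.0015] turn 0.002
time: 2.6
ee_pos: [0.6787, 0.2889, 0.3617]
orientation: [0.0, 0.376, 0.927, 0.0]
force: [-0.4, -0.4, -0.4]
opening: 0.0929
grip_force: 0.0
t 2.65 at [0.6788 0.2885 0.3621] closing yaw 0.8 shift [ 0.1422 -0.0244  0.1219] turn -0.28
```

View pics/C.png

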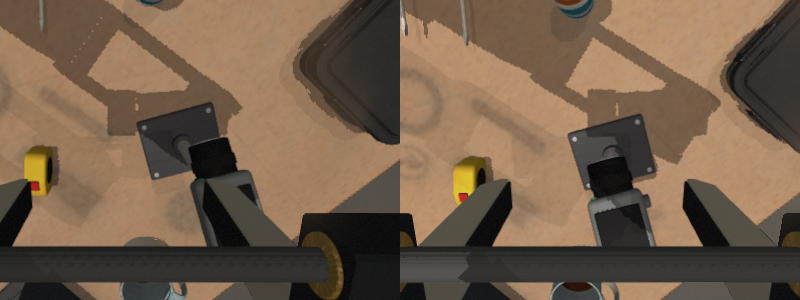

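```bash
python3 -c "
from h import *
def crop(f,x,y,w,h,k):
    c=cv2.resize(cv2.imread(f)[y:y+h,x:x+w],None,fx=k,fy=k,interpolation=cv2.INTER_CUBIC);c=cv2.convertScaleAbs(c,alpha=1.6,beta=20)
    for i in range(0,w,10):
        cv2.line(c,(i*k,0),(i*k,6),(255,255,255),1)
        if i%20==0: cv2.putText(c,str(x+i),(i*k,16),0,.35,(0,0,255),1)
    for i in range(0,h,10):
        cv2.line(c,(0,i*k),(6,i*k),(255,255,255),1)
        if i%20==0:cv2.putText(c,str(y+i),(8,i*k+4),0,.35,(0,0,255),1)
    return c
cv2.imwrite('pics/D.png',np.hstack([crop('pics/w2.png',335,155,100,150,4),crop('pics/w3.png',280,160,100,150,4)]))"
```

```text
(no output)
```

View pics/D.png

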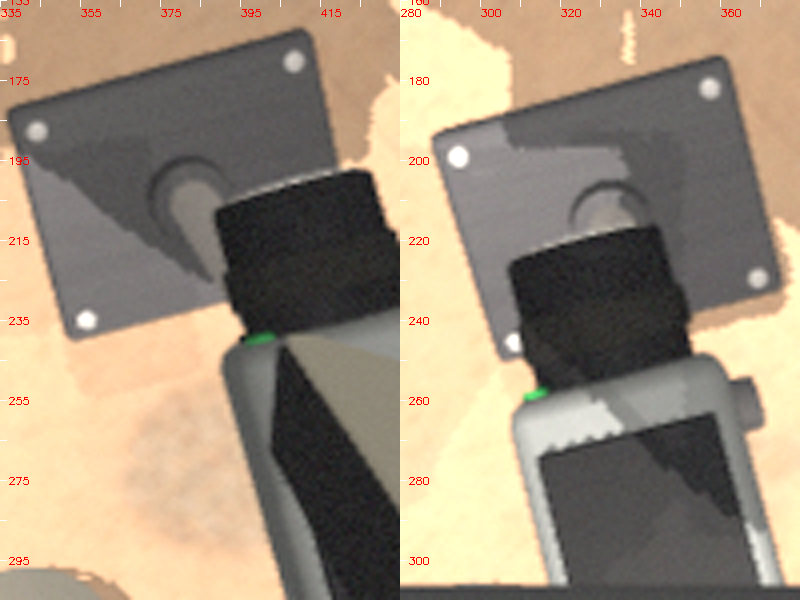

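```bash
python3 -c "
from h import *
a,b=wm('pics/w2.png'),wm('pics/w3.png')
l,r1=tri([(a,(388.7,207)),(b,(307.5,225.7))]);r,r2=tri([(a,(428.2,198)),(b,(344.2,216.5))])
print(l,r1,r,r2,np.linalg.norm(l-r),(l+r)/2,'yaw',np.arctan2(-(r-l)[0],(r-l)[1]))
co=np.array([[10,-60],[10,60],[110,60],[110,-60]])/1000
def W(p):
    c,s=np.cos(p[2]),np.sin(p[2]);return np.c_[co@np.array([[c,s],[-s,c]])+p[:2],np.full(4,.012)]
qa=np.array([(337,182),(412,162.5),(352.5,240)]);qb=np.array([(288.2,193),(361.2,174.2),(375.7,231.2),(306.2,250)]);qt=np.array([(300,147),(258,124.5),(319.2,113)])
fa=lambda p:(proj(a,W(p)[[0,1,3]])-qa).ravel()
fb=lambda p:(proj(b,W(p))-qb).ravel()
ft=lambda p:(proj(T,W(p)[[0,1,3]])-qt).ravel()
for fs in((fa,),(fb,),(ft,),(fa,fb),(fa,fb,ft)):
    s=least_squares(lambda p:np.concatenate([f(p) for f in fs]),[.7,.27,-.5]);print(s.x,np.abs(s.fun).max())
p=s.x
# whole-barrel check: rim points +-19 mm
c,s_=np.cos(p[2]),np.sin(p[2]);L=np.r_[p[:2],.21];n=np.array([-s_,c,0])
print(proj(a,[L-.019*n,L+.019*n]),proj(b,[L-.019*n,L+.019*n]))
"
```

```text
[0.6968 0.2614 0.2108] [ 0.   0.1 -0.  -0.1] [0.7135 0.2932 0.2152] [-0.1 -0.3  0.1  0.3] 0.036241149371688236 [0.7051 0.2773 0.213 ] yaw -0.4820743231153199
[ 0.7046  0.2781 -0.5008] 1.5776450724976598
[ 0.7042  0.2791 -0.4982] 1.651440183500398
[ 0.7019  0.2751 -0.4819] 0.9044332304725344
[ 0.7043  0.2786 -0.498 ] 1.7055152775209876
[ 0.704   0.2781 -0.4951] 1.924446231851391
[[387.2381 205.5006]
 [427.3104 194.8029]] [[306.1213 223.9771]
 [344.6764 213.6035]]
```

In the tool's units: -0.023 m is -1.15, 0.1435 m is 7.175.

```bash
python3 nudge.py '[2, -0.3, 0, -0.1, 0.093, 4, -0.6, 0, -0.2, 0.093, 6, -0.9, 1, -0.28, 0.093, 7.175, -1.15, 2.5, -0.28, 0.093, 7.175, -1.15, 4.5, -0.28, 0.093, 7.175, -1.15, 6, -0.28, 0.093, 7.175, -1.15, 6, -0.28, 0.093, 7.175, -1.15, 6, -0.28, 0.093]' && python3 -c "
from h import *
wrist('pics/w4.png');go(.5575,.369,.128,1.08)"
```

```text
time: 3.45
ee_pos: [0.5608, 0.3716, 0.2421]
orientation: [0.0, 0.243, 0.97, 0.0]
force: [1.2, 0.2, 0.2]
opening: 0.0929
grip_force: 0.0
t 3.5 at [0.5616 0.372  0.2433] closing yaw 1.079 shift [ 0.0024 -0.0049  0.1152] turn -0.001
```

View pics/w4.png

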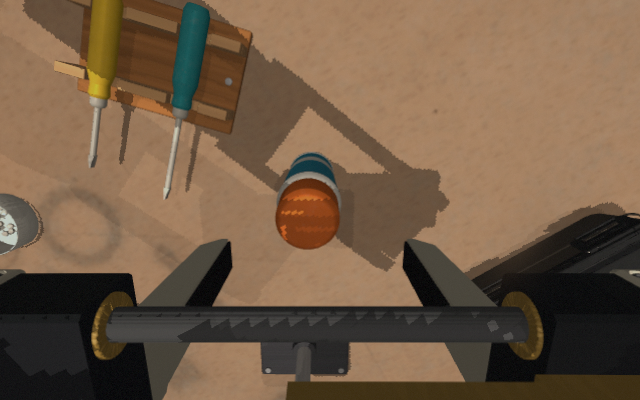

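The cap sits between the fingers at about (308,214), slightly left of centre (317); the driver tip is at (167,196).

```bash
python3 -c "
from h import *
w=wm('pics/w4.png')
for q,z in(((308,214),.178),((308,190),.146),((312,153),0),((294,185),.146),((337,185),.14)):print(q,atz(w,q,z))
for c in((.5575,.369),(.552,.365),(.557,.373)):
  th=np.linspace(0,2*np.pi,60)
  for r,z in((.026,0),(.024,.178)):
    P=proj(w,np.c_[c[0]+r*np.cos(th),c[1]+r*np.sin(th),np.full(60,z)]);print(c,z,P.min(0),P.max(0))
"
```

```text
(308, 214) [0.5527 0.3708 0.178 ]
(308, 190) [0.5446 0.3743 0.146 ]
(312, 153) [0.5373 0.3796 0.    ]
(294, 185) [0.5363 0.3669 0.146 ]
(337, 185) [0.553  0.3951 0.14  ]
(0.5575, 0.369) 0 [290.4199 150.2264] [334.172  193.4343]
(0.5575, 0.369) 0.178 [273.4227 186.4805] [344.6724 253.9603]
(0.552, 0.365) 0 [285.1883 147.6778] [329.0408 191.0661]
(0.552, 0.365) 0.178 [264.1112 182.0655] [335.6491 250.0387]
(0.557, 0.373) 0 [293.1515 148.2101] [336.9701 191.5592]
(0.557, 0.373) 0.178 [278.2022 182.9868] [349.6413 250.8523]
```

In the tool's units: -0.005 m is -0.25, 0.003 m is 0.15.

```bash
python3 nudge.py '[0.15, -0.25, 2, 0, 0.093, 0.15, -0.25, 4, 0, 0.093, 0.15, -0.25, 5.25, 0, 0.093, 0.15, -0.25, 5.75, 0, 0.093, 0.15, -0.25, 5.75, 0, 0.093, 0.15, -0.25, 5.75, 0, 0.04, 0.15, -0.25, 5.75, 0, 0.04, 0.15, -0.25, 5.75, 0, 0.04, 0.15, -0.25, 5.75, 0, 0.04, 0.15, -0.25, 5.75, 0, 0.04]' 25 && python3 -c "
from h import *
go(.54,.52,.128,1.08)"
```

```text
time: 4.5
ee_pos: [0.5559, 0.3694, 0.1262]
orientation: [0.0, 0.243, 0.97, 0.0]
force: [-0.7, -0.4, 0.2]
opening: 0.0574
grip_force: 0.3
t 4.5 at [0.5559 0.3694 0.1262] closing yaw 1.08 shift [ 0.085   0.1254 -0.0018] turn 0.0
```

In the tool's units: -0.025 m is -1.25, -0.01 m is -0.5.

```bash
python3 nudge.py '[0, 0, 0, 0, 0.04, 0, 0, 0, 0, 0.04, 0, 0, 0, 0, 0.04, 0, 0, -0.5, 0, 0.04, 0, 0, -1.25, 0, 0.04, 0, 0, -1.25, 0, 0.04]'
```

```text
time: 5.1
ee_pos: [0.5569, 0.3699, 0.1531]
orientation: [0.002, 0.243, 0.97, 0.001]
force: [1.0, 0.7, -1.1]
opening: 0.0522
grip_force: 24.9
```

```bash
python3 nudge.py '[0.25, 0.4, 0, 0, 0.04, 0.75, 1.15, 0, 0, 0.04, 1.5, 2.25, 0, 0, 0.04, 2.25, 3.35, 0, 0, 0.04, 3, 4.5, 0, 0, 0.04, 3.65, 5.4, 0, 0, 0.04, 4.1, 6, 0, 0, 0.04, 4.25, 6.25, 0, 0, 0.04, 4.25, 6.25, 0, 0, 0.04, 4.25, 6.25, 0.5, 0, 0.04, 4.25, 6.25, 0.9, 0, 0.04, 4.25, 6.25, 1.15, 0, 0.04, 4.25, 6.25, 1.25, 0, 0.04, 4.25, 6.25, 1.25, 0, 0.04, 4.25, 6.25, 1.25, 0, 0.04]'
```

```text
time: 6.6
ee_pos: [0.5399, 0.5189, 0.1257]
orientation: [0.0, 0.243, 0.97, -0.0]
force: [-0.7, -0.7, 0.7]
opening: 0.0517
grip_force: 25.0
```

In the tool's units: 0.001 m is 0.05.

```bash
python3 nudge.py '[0, 0, 0.05, 0, 0.06, 0, 0, 0.05, 0, 0.075, 0, 0, 0.05, 0, 0.093, 0, 0, 0.05, 0, 0.093, 0, 0, 0.05, 0, 0.093, 0, 0, 0.05, 0, 0.093, 0, 0, 0.05, 0, 0.093, 0, 0, 0.05, 0, 0.093]' && python3 nudge.py '[0, 0, -1.5, 0, 0.093, 0, 0, -3.5, 0, 0.093, 0, 0, -5.5, 0, 0.093, 0, 0, -7.5, 0, 0.093, 0, 0, -8.5, 0, 0.093, 0, 0, -8.5, 0, 0.093]' && python3 -c "
from h import *
a=arm.grab_frame('scene');cv2.imwrite('pics/s2.png',a)
go(.403,.3145,.15,.792)"
```

```text
time: 7.4
ee_pos: [0.5397, 0.5196, 0.1246]
orientation: [-0.0, 0.243, 0.97, 0.0]
force: [-0.4, 0.4, -0.8]
opening: 0.0929
grip_force: 0.0
time: 8.0
ee_pos: [0.5408, 0.5204, 0.2997]
orientation: [0.003, 0.243, 0.97, 0.003]
force: [-1.1, -0.7, 0.9]
opening: 0.0931
grip_force: 0.0
t 8.05 at [0.5402 0.52   0.2964] closing yaw 1.08 shift [ 0.0244 -0.2463  0.1455] turn 0.288
```

```bash
python3 -c "
from h import *
C={}
for n,f,m,roi in(('T','top0',T,(230,240,285,290)),('S','scene0',S,(215,175,275,210)),('w1','w1',wm('pics/w1.png'),(270,90,310,190))):
    im=cv2.cvtColor(cv2.imread(f'pics/{f}.png'),cv2.COLOR_BGR2HSV);k=np.zeros(im.shape[:2],np.uint8);x0,y0,x1,y1=roi
    k[y0:y1,x0:x1]=cv2.inRange(im,(78,90,40),(100,255,255))[y0:y1,x0:x1]
    ys,xs=np.nonzero(k);p=np.c_[xs,ys].astype(float);c=p.mean(0);v=np.linalg.svd(p-c,full_matrices=False)[2][0];t=(p-c)@v
    e=[c+v*t.min(),c+v*t.max()];C[n]=(m,c,e);print(n,len(p),c,e,atz(m,c,.042),[atz(m,q,.042) for q in e])
print(tri([(C[k][0],C[k][1]) for k in('T','w1')]),tri([(C[k][0],C[k][1]) for k in C]))
im=cv2.imread('pics/s2.png');h=cv2.cvtColor(im,cv2.COLOR_BGR2HSV);k=cv2.inRange(h,(3,160,100),(15,255,255));k[:, :200]=0;k[:,400:]=0;k[250:]=0
ys,xs=np.nonzero(k);c=(xs.mean(),ys.mean());print('cap',len(xs),c,'expect',proj(S,[.54,.52,.165]))
"
```

```text
T 339 [251.9646 267.1622] [array([266.5767, 252.5744]), array([238.0518, 281.0519])] [0.3941 0.3221 0.042 ] [array([0.4283, 0.2893, 0.042 ]), array([0.3619, 0.3531, 0.042 ])]
S 298 [242.3926 192.5101] [array([225.1274, 187.5561]), array([260.2447, 197.6324])] [0.3927 0.3213 0.042 ] [array([0.3608, 0.3528, 0.042 ]), array([0.4251, 0.2892, 0.042 ])]
w1 1169 [287.7032 135.3567] [array([286.7883, 100.8202]), array([288.7033, 173.1138])] [0.3945 0.3231 0.042 ] [array([0.3633, 0.3534, 0.042 ]), array([0.4306, 0.288 , 0.042 ])]
(array([0.3943, 0.3226, 0.0382]), array([-0. , -0.2, -0.1, -0.1])) (array([0.3941, 0.3228, 0.0398]), array([-0.2, -0. ,  0.5, -0. , -0.2, -0.2]))
cap 817 (np.float64(251.63280293757649), np.float64(201.9326805385557)) expect [[267.2975  86.3754]]
```

```bash
python3 -c "
from h import *
im=cv2.imread('pics/s2.png');h=cv2.cvtColor(im,cv2.COLOR_BGR2HSV);k=cv2.inRange(h,(3,160,100),(15,255,255));b=np.zeros_like(k);b[60:125,235:300]=k[60:125,235:300]
ys,xs=np.nonzero(b);print('cap',len(xs),xs.mean(),ys.mean())
go(.402,.314,.12,.80)"
python3 nudge.py '[0.25, -2.25, 0, 0.04, 0.05, 0.5, -4.5, 0, 0.09, 0.05, 0.75, -6.75, 0, 0.14, 0.05, 1, -9, 1.5, 0.2, 0.05, 1.2, -11.25, 3.5, 0.28, 0.05, 1.25, -12.35, 5.5, 0.28, 0.05, 1.25, -12.35, 7.5, 0.28, 0.05, 1.25, -12.35, 8.75, 0.28, 0.05, 1.25, -12.35, 8.75, 0.28, 0.05, 1.25, -12.35, 8.75, 0.28, 0.05, 1.25, -12.35, 8.75, 0.28, 0.05]'; python3 -c "
from h import *
wrist('pics/w5.png');go(.402,.314,.04,.80)"
```

```text
cap 140 267.7 84.77142857142857
t 8.05 at [0.5402 0.52   0.2964] closing yaw 1.08 shift [ 0.0251 -0.2473  0.1755] turn 0.28
time: 9.15
ee_pos: [0.4021, 0.3141, 0.1207]
orientation: [0.001, 0.376, 0.927, 0.001]
force: [0.7, -0.1, -0.2]
opening: 0.0498
grip_force: 0.0
t 9.2 at [0.4022 0.3142 0.121 ] closing yaw 0.8 shift [ 0.0001 -0.0005  0.081 ] turn 0.0
```

View pics/w5.png

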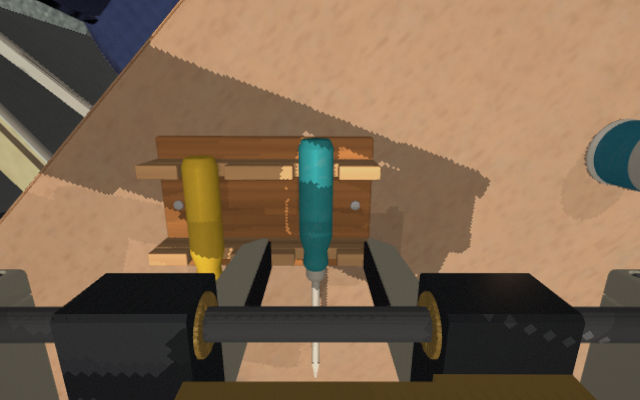

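The handle lies centred (u≈316, vertical) between the fingers, rails clear; the can stands upright at right (620,155).

In the tool's units: 0.081 m is 4.05, 0.075 m is 3.75.

```bash
python3 nudge.py '[0, 0, 1.75, 0, 0.05, 0, 0, 3, 0, 0.05, 0, 0, 3.75, 0, 0.05, 0, 0, 4.05, 0, 0.05, 0, 0, 4.05, 0, 0.05, 0, 0, 4.05, 0, 0.015, 0, 0, 4.05, 0, 0.015, 0, 0, 4.05, 0, 0.015, 0, 0, 4.05, 0, 0.015, 0, 0, 4.05, 0, 0.015, 0, 0, 4.05, 0, 0.015, 0, 0, 4.05, 0, 0.015]' 6
```

```text
time: 10.4
ee_pos: [0.4016, 0.3137, 0.0393]
orientation: [0.0, 0.376, 0.927, 0.0]
force: [-0.9, 0.4, 6.3]
opening: 0.0239
grip_force: 6.0
```

The rows are not in the units I measure in: shifts go in units of 20 mm. I convert before sending: 0.068 m is 3.4, 0.055 m is 2.75.

```bash
python3 nudge.py '[0, 0, -0.75, 0, 0.015, 0, 0, -1.75, 0, 0.015, 0, 0, -2.5, 0, 0.015, 0.75, -0.4, -2.5, 0, 0.015, 1.75, -0.8, -2.5, 0, 0.015, 2.75, -1.3, -2.5, 0, 0.015, 3.4, -1.6, -2.5, 0, 0.015, 3.4, -1.6, -2.5, 0, 0.015, 3.4, -1.6, -2.5, 0, 0.015]' && python3 -c "
from h import *
o=arm.get_obs();print(o['ee_pos'])
for n in('scene','top'):cv2.imwrite(f'pics/{n}3.png',arm.grab_frame(n))
wrist('pics/w6.png')
s=crop=cv2.imread('pics/scene3.png')
g=o['ee_pos']+[0,0,.003];d=np.array([.717,-.697,0])
print(proj(S,[g+.136*d,g-.056*d]),proj(T,[g+.136*d,g-.056*d]),proj(wm('pics/w6.png'),[g+.136*d,g-.056*d]))"
```

```text
time: 11.3
ee_pos: [0.33, 0.3381, 0.0884]
orientation: [0.0, 0.375, 0.927, -0.0]
force: [-0.9, 0.5, -1.4]
opening: 0.0238
grip_force: 6.0
[0.33   0.3381 0.0884]
[[266.7543 197.1429]
 [188.9661 175.5168]] [[285.0852 253.7158]
 [222.227  316.1037]] [[313.4882 478.5539]
 [311.662  152.8144]]
```

In the tool's units: 0.049 m is 2.45, 0.046 m is 2.3.

```bash
python3 nudge.py '[0, 0, 0.9, 0, 0.015, 0, 0, 1.7, 0, 0.015, 0, 0, 1.9, 0, 0.015, 0, 0, 2.1, 0, 0.015, 0, 0, 2.3, 0, 0.015, 0, 0, 2.45, 0, 0.015, 0, 0, 2.45, 0, 0.015, 0, 0, 2.45, 0, 0.015]'
cat > ang.py <<'E'
from h import *
import sys
tag=sys.argv[1];o=arm.get_obs();print('t',o['time'],o['ee_pos'],o['orientation'],o['force'])
F={n:arm.grab_frame(n) for n in('scene','top')}
for n in F:cv2.imwrite(f'pics/{n}{tag}.png',F[n])
wrist(f'pics/w{tag}.png')
def teal(im,lim=None):
    h=cv2.cvtColor(im,cv2.COLOR_BGR2HSV);k=cv2.inRange(h,(80,120,40),(97,255,255))
    n,l,st,c=cv2.connectedComponentsWithStats(k);
    return n,l,st,c
for n,im in(('scene',F['scene']),('top',F['top']),('w',cv2.imread(f'pics/w{tag}.png'))):
    _,l,st,c=teal(im)
    for i in np.argsort(-st[1:,4])[:2]+1:
        ys,xs=np.nonzero(l==i);p=np.c_[xs,ys].astype(float);m=p.mean(0);v=np.linalg.svd(p-m,full_matrices=False)[2][0];t=(p-m)@v
        print(n,len(p),m,m+v*t.min(),m+v*t.max())
E
python3 ang.py 7
python3 - <<'E'
from h import *
g=arm.get_obs()['ee_pos']+[0,0,.003];w=wm('pics/w7.png')
for th in(0,.2,.3,.4,.5):
    d=np.array([.717*np.cos(th),-.697*np.cos(th),np.sin(th)]);P=[g+.136*d,g-.04*d,g-.056*d]
    print(th,proj(S,P).ravel(),proj(T,P).ravel(),proj(w,P[1:]).ravel())
im=cv2.imread('pics/w6.png');h=cv2.cvtColor(im,cv2.COLOR_BGR2HSV);k=cv2.inRange(h,(80,120,40),(97,255,255));print([np.nonzero(k[:,u])[0].min() for u in(308,311,314)])
im=cv2.imread('pics/w7.png');h=cv2.cvtColor(im,cv2.COLOR_BGR2HSV);k=cv2.inRange(h,(80,120,40),(97,255,255));print([np.nonzero(k[:,u])[0].min() for u in(308,311,314)])
E
```

```text
time: 12.25
ee_pos: [0.3306, 0.338, 0.0399]
orientation: [0.0, 0.376, 0.927, 0.0]
force: [-0.0, -0.1, -0.2]
opening: 0.0238
grip_force: 6.0
t 12.25 [0.3306 0.338  0.0399] [0.0004 0.3758 0.9267 0.0003] [-0.0381 -0.0687 -0.1846]
scene 265 [270.2981 115.0717] [267.7417 105.4711] [272.697  124.0807]
scene 81 [272.1852 135.7778] [279.2645 135.191 ] [265.0307 136.3708]
top 104 [172.1154 203.1923] [175.213  194.5016] [168.8442 212.3702]
top 14 [251.0714 287.2143] [249.3952 285.5917] [252.4597 288.5581]
w 7455 [316.9253 230.4036] [316.8139 150.9918] [317.0299 305.0322]
w 518 [316.9788 349.5965] [298.0145 349.6981] [336.0348 349.4944]
0 [268.4788 211.0353 199.1253 191.3303 193.044  189.6009] [286.3879 253.0404 231.4747 307.5495 226.403  312.5848] [312.9864 190.1953 312.8259 154.4663]
0.2 [266.5252 203.0818 200.0097 193.642  194.3176 192.8334] [284.8404 254.1431 232.3285 306.8269 227.6491 311.5224] [313.1578 187.8516 313.0791 153.68  ]
0.3 [264.6959 198.8637 200.6652 194.8258 195.2479 194.4837] [283.4038 255.3494 232.9281 306.2919 228.5098 310.7516] [313.2404 188.0011 313.1973 155.0731]
0.4 [262.3051 194.5436 201.4536 196.0128 196.3604 196.1357] [281.5214 256.9994 233.6336 305.6494 229.5151 309.834 ] [313.3201 188.9476 313.309  157.4838]
0.5 [259.3676 190.17   202.3666 197.192  197.6431 197.774 ] [279.1972 259.0915 234.4372 304.9068 230.6534 308.7803] [313.3963 190.6263 313.4139 160.7923]
[np.int64(154), np.int64(153), np.int64(153)]
[np.int64(152), np.int64(151), np.int64(151)]
```

```bash
cat > tip.py <<'E'
from h import *
import sys
def shaft(f,roi):
    im=cv2.imread(f);h=cv2.cvtColor(im,cv2.COLOR_BGR2HSV);x0,y0,x1,y1=roi
    k=np.zeros(h.shape[:2],np.uint8);k[y0:y1,x0:x1]=((h[...,1]<70)&(h[...,2]>95)).astype(np.uint8)[y0:y1,x0:x1]
    n,l,st,c=cv2.connectedComponentsWithStats(k)
    for i in range(1,n):
        if st[i,4]>8:
            ys,xs=np.nonzero(l==i);p=np.c_[xs,ys].astype(float);m=p.mean(0);v=np.linalg.svd(p-m,full_matrices=False)[2][0];t=(p-m)@v
            print(f,len(p),m,'ends',m+v*t.min(),m+v*t.max())
tag=sys.argv[1];r=list(map(int,sys.argv[2:]))
shaft(f'pics/scene{tag}.png',r[:4]);shaft(f'pics/top{tag}.png',r[4:])
E
python3 tip.py 7 205 170 300 225 230 235 300 310; python3 tip.py 3 205 170 300 225 230 235 300 310
```

```text
pics/scene7.png 99 [242.5657 195.8384] ends [226.9527 195.2443] [262.016  196.5785]
pics/top7.png 9 [248.1111 253.3333] ends [248.652  251.8713] [247.5554 254.8355]
pics/top7.png 107 [263.9346 274.028 ] ends [278.8308 258.8341] [253.0807 285.0988]
pics/top7.png 24 [297.3333 270.5417] ends [296.7986 268.2846] [297.9733 273.2432]
pics/top7.png 79 [233.3797 298.7975] ends [228.9032 285.3655] [236.9019 309.366 ]
pics/top7.png 10 [290.3 296.7] ends [289.3 295.7] [291.3 297.7]
pics/top7.png 61 [255.2131 303.6393] ends [252.8861 298.5915] [257.3891 308.3596]
pics/top7.png 9 [230.3333 307.    ] ends [229.9328 304.009 ] [230.6082 309.0525]
pics/scene3.png 21 [227.9048 185.381 ] ends [229.1915 183.4588] [226.4141 187.6078]
pics/scene3.png 101 [248.7624 192.2079] ends [231.8186 187.6788] [266.046  196.8279]
pics/top3.png 137 [266.3577 271.4161] ends [284.9038 252.9036] [252.8738 284.8754]
pics/top3.png 25 [297.4 270.4] ends [297.9222 266.8418] [297.018  273.0026]
pics/top3.png 13 [290.3846 296.6154] ends [289. 298.] [291.5 295.5]
pics/top3.png 13 [230.6154 306.8462] ends [229.7558 303.0554] [231.1476 309.1933]
pics/top3.png 56 [251.4643 306.0536] ends [247.7242 303.3868] [255.864  309.1907]
pics/top3.png 13 [260.3077 307.8462] ends [257.6867 306.7476] [262.1585 308.6219]
```

```bash
cat > dirn.py <<'E'
from h import *
def fit(g,sc,tp):
    # g axis point at grasp, sc/tp = (tip pix, back end pix); unknown tip 3D, dir; back point only on line
    A=tri([(S,sc[0]),(T,tp[0])]);B=tri([(S,sc[1]),(T,tp[1])]);P=A[0];
    for Q in(B[0],g):
        d=P-Q;print('tip',P,'from',Q,'len',np.linalg.norm(d),'pitch',np.arctan2(d[2],np.hypot(d[0],d[1])),'yaw',np.arctan2(d[1],d[0]))
E
python3 - <<'E'
from dirn import *
fit(np.array([.33,.3381,.0911]),((266.05,196.83),(231.8,187.7)),((284.9,252.9),(252.9,284.9)))
fit(np.array([.3306,.338,.0426]),((262.,196.58),(226.95,195.24)),((278.83,258.83),(253.1,285.1)))
E
```

```text
tip [0.4278 0.2442 0.0914] from [0.3627 0.3119 0.0825] len 0.09430545600308611 pitch 0.09507356408589107 yaw -0.8042888336583862
tip [0.4278 0.2442 0.0914] from [0.33   0.3381 0.0911] len 0.13555524669723293 pitch 0.0023399051107493196 yaw -0.7647382669224642
tip [0.4181 0.2566 0.0835] from [0.3548 0.3163 0.0556] len 0.09133941541689172 pitch 0.31059638086254737 yaw -0.7564515381063114
tip [0.4181 0.2566 0.0835] from [0.3306 0.338  0.0426] len 0.12628717483620777 pitch 0.33018208390003884 yaw -0.7490673259878298
```

```bash
python3 nudge.py '[0, 0, 0.06, 0, 0.015, 0, 0, 0.125, 0, 0.015, 0, 0, 0.125, 0, 0.015, 0, 0, 0.125, 0, 0.015]' && python3 nudge.py '[0, 0, 0, 0, 0.015, 0, 0, 0, 0, 0.015, 0, 0, -0.5, 0, 0.015, 0, 0, -1.5, 0, 0.015, 0, 0, -3, 0, 0.015, 0, 0, -4.5, 0, 0.015, 0, 0, -5, 0, 0.015, 0, 0, -5, 0, 0.015, 0, 0, -5, 0, 0.015]' 40 && python3 ang.py 8
python3 - <<'E'
from h import *
g=arm.get_obs()['ee_pos']+[0,0,.003]
for th in(0.3,.4,.5):
    d=np.array([.717*np.cos(th),-.697*np.cos(th),np.sin(th)]);P=[g+.136*d,g+.04*d]
    print(th,proj(S,P).ravel(),proj(T,P).ravel())
E
python3 tip.py 8 190 120 300 225 220 235 305 310
```

```text
time: 12.8
ee_pos: [0.3304, 0.3381, 0.0372]
orientation: [0.0, 0.376, 0.927, 0.0]
force: [0.9, 1.0, 0.7]
opening: 0.0241
grip_force: 6.0
time: 13.7
ee_pos: [0.3295, 0.3375, 0.1363]
orientation: [-0.0, 0.376, 0.927, -0.001]
force: [0.1, -0.4, -0.8]
opening: 0.0238
grip_force: 40.0
t 13.7 [0.3295 0.3375 0.1363] [-0.0004  0.3759  0.9267 -0.0006] [ 0.1254 -0.4279 -0.8089]
scene 265 [270.2717 115.0038] [267.3584 105.3782] [272.9111 123.7242]
scene 81 [272.0988 135.8025] [279.2127 135.3509] [265.016 136.252]
top 111 [172.3423 202.6216] [174.9197 193.8587] [169.649  211.7791]
top 17 [244.9412 292.2941] [243.0964 289.6244] [246.5489 294.6207]
w 7305 [316.9484 231.3696] [316.9326 151.999 ] [316.963  305.0046]
w 1506 [622.9721 231.2908] [629.7824 200.9322] [616.6582 259.4367]
0.3 [260.8416 169.2092 222.5866 167.9125] [280.7036 257.1787 250.0327 288.1512]
0.4 [258.2502 164.3334 221.7679 166.5381] [278.5912 259.0229 249.308  288.8008]
0.5 [255.0728 159.4114 220.8    165.1663] [275.9862 261.3594 248.4588 289.5762]
pics/scene8.png 97 [198.1134 126.7113] ends [206.2185 125.6136] [189.9748 127.8136]
pics/scene8.png 50 [267.48 127.96] ends [261.1135 126.1918] [274.4718 129.9019]
pics/scene8.png 37 [271.2973 140.3784] ends [262.6742 139.5975] [280.7075 141.2305]
pics/scene8.png 118 [236.7542 164.5847] ends [218.1382 165.3522] [256.9897 163.7505]
pics/top8.png 9 [247.8889 253.3333] ends [247.348  251.8713] [248.4446 254.8355]
pics/top8.png 143 [258.6783 278.5105] ends [276.8902 259.8926] [246.7138 290.7418]
pics/top8.png 47 [299.5957 268.5532] ends [304.4821 263.4628] [296.1294 272.1643]
pics/top8.png 9 [290.3333 296.8889] ends [288.8713 296.348 ] [291.8355 297.4446]
pics/top8.png 33 [221.303  305.3939] ends [219.7852 299.0514] [222.2653 309.4151]
pics/top8.png 23 [247.3478 307.6087] ends [244.7575 306.6672] [251.0205 308.9436]
```

Run:
```python
from dirn import *
o=arm.get_obs();g=np.array([.3295,.3375,.1393])
fit(g,((256.99,163.75),(218.14,165.35)),((276.89,259.89),(246.71,290.74)))
def f(p):
    d=np.array([np.cos(p[2])*np.cos(p[1]),np.sin(p[2])*np.cos(p[1]),np.sin(p[1])]);t=g+p[0]*d
    return np.r_[proj(S,t)[0]-[257.2,163.75],proj(T,t)[0]-[277.2,259.6]]
for q in([.13,.4,-.77],):
    s=least_squares(f,q);print(s.x,s.fun)
```

```text
tip [0.4174 0.2534 0.1909] from [0.3507 0.3171 0.1549] len 0.09900724595858504 pitch 0.3719205136314355 yaw -0.7623091300775681
tip [0.4174 0.2534 0.1909] from [0.3295 0.3375 0.1393] len 0.13212761115538835 pitch 0.40122362176752674 yaw -0.7636170964849008
[ 0.1329  0.4016 -0.7645] [ 0.0199 -0.0007 -0.0066  0.0183]
```

```bash
python3 -c "
from h import *
go(.5478,.3615,.1318,1.075)"
```

```text
t 13.85 at [0.3292 0.3373 0.1357] closing yaw 0.8 shift [-0.1399  0.1696  0.0033] turn -0.275
```

In the tool's units: 0.1696 m is 8.48, 0.162 m is 8.1.

```bash
python3 nudge.py '[-0.25, 0.4, -0.5, 0, 0.015, -1, 1.25, -1, -0.03, 0.015, -2, 2.5, -1, -0.08, 0.015, -3, 3.75, -1, -0.13, 0.015, -4, 5, -1, -0.18, 0.015, -5, 6.25, -1, -0.23, 0.015, -6, 7.4, -0.75, -0.265, 0.015, -6.65, 8.1, -0.25, -0.275, 0.015, -7, 8.48, 0.165, -0.275, 0.015, -7, 8.48, 0.165, -0.275, 0.015, -7, 8.48, 0.165, -0.275, 0.015, -7, 8.48, 0.165, -0.275, 0.015]' && python3 ang.py 9
python3 - <<'E'
from h import *
X=np.array([.8118,-.4351,.3894]);L=np.array([.7045,.2775,.21]);g=arm.get_obs()['ee_pos']+[0,0,.003]
P=[L-.06*X,L,L-.153*X]
print(proj(S,P),proj(T,P))
a=cv2.imread('pics/scene9.png')[80:210,250:410];b=cv2.imread('pics/top9.png')[60:240,190:320]
a=cv2.resize(a,None,fx=2.5,fy=2.5,interpolation=cv2.INTER_CUBIC);b=cv2.resize(b,None,fx=3,fy=3,interpolation=cv2.INTER_CUBIC)
A=np.zeros((600,800,3),np.uint8);A[:a.shape[0],:a.shape[1]]=a;A[:b.shape[0],405:405+b.shape[1]]=b;cv2.imwrite('pics/E.png',A)
E
```

```text
time: 15.05
ee_pos: [0.5477, 0.3623, 0.1341]
orientation: [-0.0, 0.245, 0.969, -0.0]
force: [0.2, 0.9, -0.3]
opening: 0.0241
grip_force: 40.0
t 15.05 [0.5477 0.3623 0.1341] [-0.0002  0.2451  0.9695 -0.0001] [ 0.2033  0.855  -0.3217]
scene 224 [269.2321 114.3929] [273.3712 103.2765] [265.9023 123.336 ]
scene 82 [272.5854 137.2805] [264.474  134.5795] [283.3761 140.8737]
top 32 [219.4375 216.7812] [215.57   215.9111] [223.6128 217.7207]
top 4 [181.25 208.5 ] [182.2243 207.1635] [180.1022 210.0745]
w 7296 [316.8664 231.2182] [316.8979 151.9976] [316.837  305.0091]
w 892 [465.2399 102.657 ] [469.9278  66.5255] [461.3574 132.5812]
[[349.1295 119.3092]
 [374.577  112.3798]
 [311.2996 129.6236]] [[255.5099 142.5844]
 [267.7486 116.5208]
 [237.4405 180.9973]]
```

View pics/E.png

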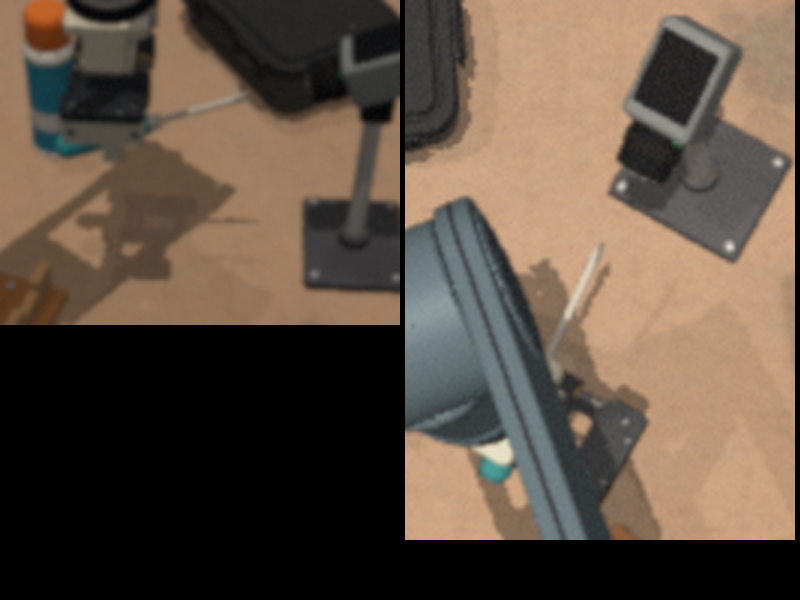

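The tip is at scene (349.2,118.4) and top (255,141.7), within 1 px of the target (349.1,119.3)/(255.5,142.6). The driver points at the barrel and the can is standing to the left. A small trim is left.

In the tool's units: 0.0015 m is 0.075, -0.001 m is -0.05.

```bash
python3 nudge.py '[0, -0.05, 0.075, 0, 0.015, 0, -0.05, 0.075, 0, 0.015, 0, -0.05, 0.075, 0, 0.015, 0, -0.05, 0.075, 0, 0.015, 0, -0.05, 0.075, 0, 0.015]' && python3 ang.py 10 >/dev/null; python3 tip.py 10 310 100 365 140 235 135 275 185; python3 -c "
from h import *
print(arm.get_obs()['ee_pos'])
print(tri([(S,(349.2,118.4)),(T,(255,141.7))]))"
```

```text
time: 15.7
ee_pos: [0.5483, 0.3611, 0.1324]
orientation: [0.0, 0.245, 0.969, -0.0]
force: [0.9, 0.5, 0.1]
opening: 0.024
grip_force: 40.0
pics/scene10.png 96 [331.125  123.5208] ends [348.6717 118.7838] [310.5596 129.0728]
pics/top10.png 162 [245.     165.0556] ends [254.0587 141.6359] [237.9752 183.2168]
[0.5483 0.3612 0.1323]
(array([0.6569, 0.3046, 0.1882]), array([ 0.2, -0. , -0.1,  0.2]))
```

Run:
```python
from h import *
im=cv2.cvtColor(cv2.imread('pics/top0.png'),cv2.COLOR_BGR2GRAY)
print('cols 256..282');
for v in range(96,126): print(v,' '.join('%3d'%x for x in im[v,256:283]))
X=np.array([.8118,-.4351,.3894]);n=np.array([.472,.881,0]);u=np.cross(X,n)
L=np.array([.7045,.2775,.21]);th=np.arange(0,6.28,np.pi/6)
C=[L+.019*(np.cos(t)*n+np.sin(t)*u) for t in th];print(proj(T,C).round(1).tolist(),proj(T,[L,L+.03*X,L+.03*X+.019*n,L+.03*X-.019*n]))
im=cv2.cvtColor(cv2.imread('pics/top10.png'),cv2.COLOR_BGR2GRAY)
print('tip cols 240..262');
for v in range(136,176,2): print(v,' '.join('%3d'%x for x in im[v,238:263]))
```

```text
cols 256..282
96 155 153 155 152 150 148 134 116 121 127 129 131 130 125 117  96  71  53  39  37  34  28  31  34  29  33  29
97 152 156 152 153 149 150 149 130 114 117 123 129 130 131 130 125 116  93  66  47  32  36  31  36  36  30  32
98 149 153 151 148 151 154 156 146 122 103 107 115 124 130 130 133 129 125 118  92  59  45  34  33  34  32  32
99 153 153 154 150 152 151 159 154 145 118  86  89 109 118 127 128 132 133 132 123 116  93  60  41  35  37  32
100 152 153 153 152 150 153 155 154 148 110  64  58  73  95 110 118 127 130 133 131 130 124 103  78  51  44  38
101 152 152 152 151 151 154 156 149 121  76  39  26  44  59  74  98 113 121 127 131 135 131 126 118 103  78  53
102 152 152 151 152 150 154 153 131  87  42  32  27  28  32  44  61  88 100 117 123 128 134 131 131 125 118 106
103 153 153 157 156 155 154 151 112  58  36  26  30  21  27  27  37  52  69  88 106 118 128 130 131 129 130 127
104 153 155 154 152 150 154 137  93  44  29  35  30  27  32  32  27  31  44  57  69  92 107 119 126 127 133 131
105 154 155 154 154 153 151 120  70  42  32  37  40  33  34  32  33  33  36  40  4
[... 3945 characters left out ...]
 148 191 199 175 159 153 127 120 148 172 168 173 173 174 173 173 172 173 174
164 113 112 112 112 114 131 182 198 166 136 126 116 117 140 160 172 173 174 175 173 173 175 175 172 176
166 103 104 105 111 121 136 157 145 125 116 118 119 141 163 171 171 171 174 173 175 176 174 172 175 171
168 103 102 105 113 125 129 116 114 116 115 119 146 164 167 171 174 172 175 173 173 175 175 175 175 177
170 104 104 109 119 126 115 113 116 111 114 117 131 156 170 170 174 173 172 175 175 172 173 174 174 172
172 100 104 120 126 117 111 113 114 114 115 115 113 117 150 168 172 173 175 173 172 173 169 170 172 176
174 103 118 125 112 104 101 100 106 109 105 111 113 115 147 162 167 172 171 175 172 171 171 172 172 171
```

In the tool's units: -0.0012 m is -0.06, 0.0005 m is 0.025.

```bash
python3 nudge.py '[0, -0.06, 0.025, 0, 0.015, 0, -0.06, 0.025, 0, 0.015, 0, -0.06, 0.025, 0, 0.015, 0, -0.06, 0.025, 0, 0.015]' && python3 -c "
from cell import arm
print(arm.finish_job())"
```

```text
time: 16.25
ee_pos: [0.5477, 0.3601, 0.1319]
orientation: [-0.0, 0.245, 0.969, 0.0]
force: [0.5, -0.7, -0.2]
opening: 0.0235
grip_force: 40.0
the job is handed in; nothing more can be done
None
```

The job is handed in at about 16 s of 43 s, result not reported: the can stands released about 14 cm left of the line of sight, and the arm holds the teal screwdriver along that line, pitched up 0.40 rad (pivoted in the fingers against the empty part of a rack rail), tip about 6 cm from the glass and centred to within about 2–3 mm by my measurements.

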